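# Turn and stack a stack-nest tote over a loaded one

## Robot

A 6-joint arm with a two-finger parallel gripper is mounted at the origin on the work surface; the furniture and walls round the work are solid. World frame = base frame: x ahead of the robot, y to its left, z up, the work surface at z = 0. Lengths are in m, angles in degrees, forces in N, time in s.
With the tool pointing down it reaches from about 0.375 to 0.9 m from the base axis. Payload 3.1 kg.
Tool frame: the origin (TCP) lies on the centre line of the jaws, within the pads' length; the fingertips stand 8 mm ahead of it and the grasp point (between the pads) lies 11 mm behind it (bot.tip_extent is the distance from the TCP to the fingertips, in m); z points along the fingers, y is the line along which they close (so a half turn about z gives the same grasp; the last joint's range is limited). The gripper opens to 87 mm and grips with 3 to 60 N. Pads are 19 mm wide; open, the fingers measure 117 mm over their backs; the gripper's body (75 mm by 190 mm) begins 51 mm behind the grasp point.
Start: joints at [-85.285, 30.224, 82.088, -0, 67.689, -10.227], TCP at [0.161, -0.604, 0.231] pointing down, gripper open.
Joint ranges: [-176.69, 176.69], [-43.24, 126.21], [12.49, 139.97], [-82, 262], [0, 151.66], [-163.58, 163.58]. Speed limits (degrees/s): [159.86, 159.86, 180, 180, 180, 180].

## Interface

Orientations are given as a 3x3 rotation matrix whose columns are the frame's x, y, z axes.
In Python, from rig import bot, vision, workorder gives the robot as it stands.
- The arm moves only by the shell command python3 -m handwheel 'ROWS'. ROWS is JSON, a list of rows, each an object with "delta_rot": the turn, a rotation vector about the tool's x, y, z in rad, a list of three; "xyz": the shift along the tool's x, y, z in mm, a list of three; "hand": the closure, from -1 (fully open) to 1 (shut). A call has exactly 5 rows; each row is the pose to reach, as a shift and turn from the pose commanded when the call began, along the tool's axes at that moment; what a row does not reach only later rows make up. A row lasts 1/8 s, in which the tool goes at most 62.5 mm and 10.7 degrees, less where a joint would pass 70% of its speed; a pose out of reach is approached as far as the arm can. A call with a gripper value outside its range is refused whole. The fingers move at their own pace and stop on an object; the grip force is fixed at half the most. Time passes only in rows, so rows that repeat a pose let the fingers close, or fill a call up. It gives the time, the measured TCP pose, the force, the opening and the grip force at its end, in the units of the state.
- bot.read_state(): the state, without advancing time (a new reading comes with each control period).
- vision.capture(name): name is "scene" or "top" or "wrist"; returns the picture (384x512x3 uint8, red, green, blue); there is no depth.
- vision.camera_model(name): a dict with "camera_matrix" (3x3 intrinsics, pixels), "camera_from_world" (4x4, takes a point from world to camera coordinates). Camera axes: x right, y up, looking along -z (the intrinsics and any distortion apply to the point x, -y, -z); pixel columns grow to the right and rows downward; lengths in m; the calibration is good to about 2 mm. A picture is of the moment at which its call begins: read the wrist's pose just before it. camera_model takes no time and is no camera call; for the wrist camera it gives the pose at the moment of the call.
- workorder.hand_in(): hands the job in; it is judged then, once.
The state is a dict: "time_s": time; "joint_positions": joint angles; "qvel": joint speeds; "tau": joint torques, N m; "position": TCP position; "tcp_rot": TCP orientation; "force": force on the tool from outside, world axes, zero at the start; "moment": the same for the moment, N m; "opening": opening from 0.0 (shut) to 1.0 (fully open); "grasp_force": force on a finger pad.
Only numpy, scipy, OpenCV 4.12 (cv2) and the standard library are available. Lean on these libraries where they do the work, as an engineer would, in place of code of your own. Each camera call takes 0.05 s, during which the arm holds its last target. There are 200 camera calls.

## Task

Put the empty blue tote gently on top of the one holding gears so that it stacks instead of nesting: turn it so its yellow end is over the other's plain blue end, and feel for the grey seat pockets (their sliding frame may stand up to a centimetre off centre) until all four feet are fully down in them and it stands level, clear of the gears. Leave the loaded tote where it stands and do not disturb the other things on the bench.

Things in the scene. Friction and masses are not known exactly. Their poses are not given: they have to be found in the camera images.
- empty_center (a point): centre of the empty blue stack-nest tote, 30 mm above the underside of its feet; x points to its yellow end, z up. 192 (x) x 116 x 60 mm high over the rim, 0.15 to 0.25 kg, origin height 30 mm when standing. Pinch it by an end grip bar; held by one end it may droop and shift a few mm in the grip. Walls below the rim lean inward 11 degrees.
- loaded_center (a point): centre of the loaded tote, 30 mm above its underside; same mould as the empty one, x to its yellow end, z up. Loose on the bench, 0.6 to 0.9 kg, three gears inside. A tote stacked on it (turned end for end) has its centre 52 mm above this point and up to 11 mm off along x, as the seats stand; with the yellow ends together it would sink in (nest, about 20 mm above) right down to the gears.
- empty_yellow_end (a point): top middle of the empty tote's yellow grip bar (+x end), 91 mm from its centre, 60 mm above its underside. The bar is the straight end rim, 10 mm thick along x, 18 mm deep, 112 mm long, both faces upright and open to fingers
- empty_blue_end (a point): top middle of the empty tote's plain blue grip bar (-x end), 91 mm from its centre, 60 mm above its underside; same shape as the yellow bar
- loaded_blue_end (a point): top middle of the loaded tote's plain blue grip bar (-x end), 91 mm from its centre, 60 mm above its underside; the empty tote's yellow end belongs over this one
- empty_foot (a point): underside of one of the empty tote's four feet, the one at x = +58, y = +38.5 mm from its centre axis; the others at (+58, -38.5), (-22, +38.5), (-22, -38.5). Each 18 mm (x) by 7 mm (y), 5 mm high below the floor
- loaded_seat (a point): MIDDLE of the range of one of the four grey seat pockets, x = -58, y = +38.5 mm from the loaded tote's centre axis, pocket floor 52 mm above its underside; others at (-58, -38.5), (+22, +38.5), (+22, -38.5). All four sit on one stiff sliding frame (yields only above 15 N) that stands anywhere up to 9 mm either way along x of the tote; where is not reported: find it by touch
- loaded_rim (a point): middle of the loaded tote's mouth, 60 mm above its underside, x to its yellow end. Inside it the seat pockets have walls 4 mm high (tops 56 mm above the tote's underside) and leave a foot 1.5 mm play either way along x and 1.5 mm outward. A foot standing on a wall rides 4 mm too high; shifted along x over its pocket, the tote drops those 4 mm
- empty: the empty tote; origin under its centre at the underside of its feet, x to the yellow end
- loaded: the loaded tote; origin under its centre at the underside of its feet, x to the yellow end
- gear_1: steel planet gear, 26 mm across, 16 mm high, lying in the loaded tote (floor 8 mm above the tote's underside)
- gear_2: another such gear in the loaded tote
- gear_3: another such gear in the loaded tote
- bearing: bystander: ball bearing, 52 mm across, 12 mm high, flat on the bench, origin under its centre
- tape: bystander: tape roll, 90 mm across, 24 mm high, flat on the bench, origin under its centre
- tub: bystander: grease tub, 79 mm across, 72 mm high, origin under its centre

How it is judged (in metres and radians):
At the end, for the whole second after the job is handed in: The empty tote rests, released, on the loaded one, yellow end over its blue end (ends within 15 mm, centres within 14 mm and within 4 mm sideways), underside 50 to 53.5 mm above the loaded tote's underside, both level within 0.015 rad, and the loaded tote within 25 mm of where it stood (z of empty in the frame of loaded between 0.05 and 0.0535 m and horizontal distance between empty_yellow_end and loaded_blue_end below 0.015 m and horizontal distance between empty_center and loaded_center below 0.014 m and y of empty_center in the frame of loaded_center between -0.004 and 0.004 m and angle between each of empty_center, loaded_center's own z axis and vertical below 0.015 rad and distance of loaded_center from where it was at the start of the episode below 0.025 m and linear speed of empty below 0.02 m/s); the robot touches nothing.
It fails at once if the empty tote presses on a gear (contact force between empty and gear_1 above 0.5 N or contact force between empty and gear_2 above 0.5 N or contact force between empty and gear_3 above 0.5 N).
It fails at once if the totes are struck or pressed together hard (over 45 N) (contact force between empty and loaded above 45 N).
It fails at once if a bystander is moved more than 20 mm (distance of any of bearing, tape, tub from where it was at the start of the episode above 0.02 m).
It also fails if it takes over 64 s, if anything falls off the work surface, if the arm or the gripper's body presses on something with over 40 N, if the wrist force passes 120 N, or if a joint passes its speed limit or range.

## Working session

There is one attempt and no reset: what is moved stays moved. The work goes in short steps, Python scripts to look and compute and a shell command to move; the robot and the scene stay as the last step left them, time stands still between calls to the robot, and variables do not carry over. Pictures are saved under pics/ and viewed, at most 10 in all, crops included, and the job is handed in when it is done.

```bash
mkdir -p pics; ls; python3 - <<'E'
from rig import bot, vision, workorder
import cv2,numpy as np
s=bot.read_state();print({k:np.round(v,3).tolist() for k,v in s.items()})
for n in("top","scene"):
    im=vision.capture(n);cv2.imwrite(f"pics/{n}0.png",im[:,:,::-1]);m=vision.camera_model(n);print(n,m['camera_matrix'],np.round(m['camera_from_world'],3), m.keys())
E
```

```text
pics
{'time_s': 0.0, 'joint_positions': [-85.286, 30.278, 82.156, -0.002, 67.69, -10.229], 'qvel': [-0.05, 0.037, -0.035, -0.086, -0.028, 0.054], 'tau': [-0.0, -44.004, -17.659, 0.063, 0.058, -0.0], 'position': [0.161, -0.603, 0.23], 'tcp_rot': [[0.966, 0.258, -0.0], [0.258, -0.966, 0.002], [0.0, -0.002, -1.0]], 'force': [0.236, -0.764, 0.304], 'moment': [-0.023, -0.024, 0.009], 'grasp_force': 0.0, 'opening': 0.997}
top [[373.08154779   0.         251.49362418]
 [  0.         373.08154779 190.69239341]
 [  0.           0.           1.        ]] [[ 0.032 -0.999  0.004  0.035]
 [ 0.974  0.032  0.224 -0.601]
 [-0.224 -0.003  0.975 -0.868]
 [ 0.     0.     0.     1.   ]] dict_keys(['camera_matrix', 'camera_from_world'])
scene [[384.13932802   0.         252.96913445]
 [  0.         384.13932802 185.44272195]
 [  0.           0.           1.        ]] [[-0.622 -0.783  0.014  0.405]
 [ 0.484 -0.371  0.793 -0.34 ]
 [-0.616  0.5    0.609 -0.741]
 [ 0.     0.     0.     1.   ]] dict_keys(['camera_matrix', 'camera_from_world'])
```

View pics/top0.png

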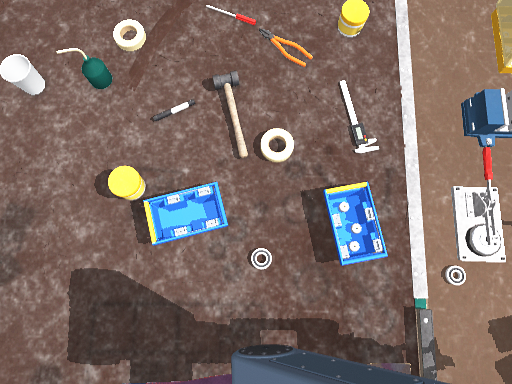

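View pics/scene0.png

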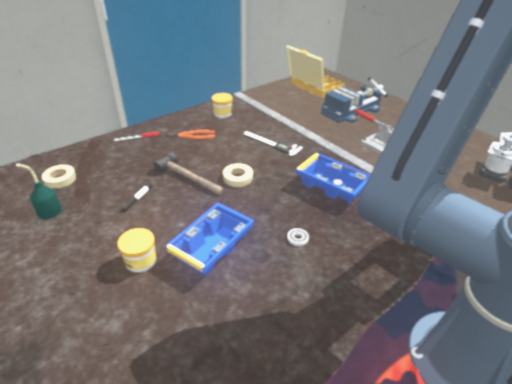

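The empty tote is at about (186,212) with its yellow end facing image-left (+y). The loaded tote is at about (356,223) with its yellow end facing up (+x). Next I'll measure both rims.

```bash
cat > h.py <<'E'
import cv2,numpy as np
from rig import bot,vision
def ray(m,px,z):
    K=m['camera_matrix'];T=m['camera_from_world'];R=T[:3,:3];c=-R.T@T[:3,3]
    p=np.atleast_2d(px).astype(float);d=np.c_[(p[:,0]-K[0,2])/K[0,0],-(p[:,1]-K[1,2])/K[1,1],-np.ones(len(p))]@R
    return c+d*((z-c[2])/d[:,2])[:,None]
def proj(m,P):
    T=m['camera_from_world'];K=m['camera_matrix'];q=np.atleast_2d(P)@T[:3,:3].T+T[:3,3]
    return np.c_[K[0,0]*q[:,0]/-q[:,2]+K[0,2],K[1,1]*-q[:,1]/-q[:,2]+K[1,2]]
def masks(im):
    h=cv2.cvtColor(im,cv2.COLOR_RGB2HSV)
    return cv2.inRange(h,(98,120,90),(125,255,255)),cv2.inRange(h,(20,110,120),(35,255,255))
E
python3 - <<'E'
from h import *
m=vision.camera_model("top");im=cv2.imread("pics/top0.png")[:,:,::-1].copy()
b,y=masks(im)
for n,(x0,x1,y0,y1) in dict(empty=(144,240,175,250),loaded=(315,395,175,270)).items():
    w=np.zeros_like(b);w[y0:y1,x0:x1]=(b|y)[y0:y1,x0:x1]
    p=np.argwhere(w)[:,::-1];P=ray(m,p,.06)[:,:2]
    c,s,a=cv2.minAreaRect((P*1000).astype(np.float32));print(n,c,s,a,cv2.boxPoints((c,s,a)).round().tolist())
    w2=np.zeros_like(b);w2[y0:y1,x0:x1]=y[y0:y1,x0:x1];Y=ray(m,np.argwhere(w2)[:,::-1],.06)
    print(' yellow mean',Y.mean(0),len(Y), cv2.minAreaRect((Y[:,:2]*1000).astype(np.float32)))
big=np.hstack([cv2.resize(im[170:270,120:240],None,fx=3.3,fy=4,interpolation=2),cv2.resize(im[170:270,310:400],None,fx=4,fy=4,interpolation=2)])
cv2.imwrite("pics/crop.png",big[:,:,::-1])
for n,px in dict(tub=(125,177),tape=(277,145),bearing=(261,259)).items(): print(n,ray(m,px,.02 if n!='tub' else .07))
E
```

```text
empty (556.2714233398438, 223.30136108398438) (151.97511291503906, 192.05726623535156) 16.453706741333008 [[456.0, 294.0], [511.0, 110.0], [656.0, 153.0], [602.0, 337.0]]
 yellow mean [0.5147511  0.30511397 0.06      ] 202 ((534.6443481445312, 310.84637451171875), (143.8652801513672, 11.886131286621094), 16.453752517700195)
loaded (529.7759399414062, -202.78781127929688) (193.06568908691406, 120.05392456054688) 12.506285667419434 [[423.0, -165.0], [449.0, -282.0], [637.0, -240.0], [611.0, -123.0]]
 yellow mean [ 0.61862103 -0.18500042  0.06      ] 187 ((618.5968017578125, -184.95281982421875), (11.793192863464355, 103.72968292236328), 12.329360961914062)
tub [[0.62410828 0.37458713 0.07      ]]
tape [[ 0.74029595 -0.0103491   0.02      ]]
bearing [[0.4338808  0.02518081 0.02      ]]
```

View pics/crop.png

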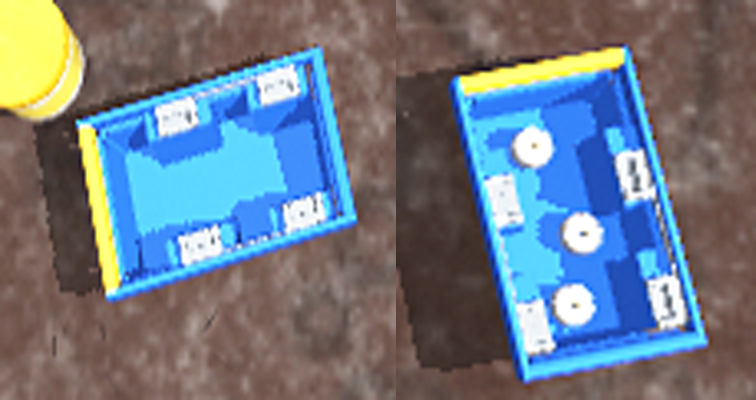

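The crop shows both totes clearly. The pale seat pockets are visible in each, and the three gears are in the loaded one. The tub's yellow contaminated the empty tote's fit, so I'll refit it and work out where the wrist camera sits.

```bash
python3 - <<'E'
from h import *
m=vision.camera_model("top");im=cv2.imread("pics/top0.png")[:,:,::-1].copy()
b,y=masks(im);y[:199,:150]=0
w=np.zeros_like(b);w[175:250,140:240]=(b|y)[175:250,140:240]
n,l,st,_=cv2.connectedComponentsWithStats(w);w=l==1+st[1:,4].argmax()
P=ray(m,np.argwhere(w)[:,::-1],.06)[:,:2]*1000
c,s,a=cv2.minAreaRect(P.astype(np.float32));print(c,s,a)
s=bot.read_state();M=vision.camera_model("wrist");T=M['camera_from_world'];R=T[:3,:3];cp=-R.T@T[:3,3]
R0=s['tcp_rot'];print('cam in tool',R0.T@(cp-s['position']),'\naxes',(R0.T@R.T).round(3),M['camera_matrix'][0])
u=np.array([-np.sin(np.radians(a)),np.cos(np.radians(a))])
for k in(91,-91):print(k,np.array(c)+k*u)
for t in([.5,-.2,.25],[.53,.31,.25]):print(R0.T@(np.array(t)-s['position'])*1000)
E
```

```text
(540.194580078125, 218.948486328125) (118.4327392578125, 191.63218688964844) 16.652206420898438
cam in tool [ 0.08397338  0.00065539 -0.15461398] 
axes [[-0.001  0.952  0.306]
 [ 1.     0.001  0.   ]
 [-0.     0.306 -0.952]] [342.28099945   0.         251.63389806]
91 [514.11748838 306.13211603]
-91 [566.27167178 131.76485662]
[ 431.37594508 -302.22986526  -19.57816027]
[ 591.85885909 -787.24966507  -18.56420556]
```

```bash
python3 -m handwheel '[{"delta_rot":[0,0,0],"xyz":[50,-35,0],"hand":-1},{"delta_rot":[0,0,0],"xyz":[100,-70,0],"hand":-1},{"delta_rot":[0,0,0],"xyz":[150,-105,-5],"hand":-1},{"delta_rot":[0,0,0],"xyz":[200,-140,-8],"hand":-1},{"delta_rot":[0,0,0],"xyz":[250,-175,-10],"hand":-1}]'; python3 -m handwheel '[{"delta_rot":[0,0,0],"xyz":[50,-35,0],"hand":-1},{"delta_rot":[0,0,0],"xyz":[100,-70,0],"hand":-1},{"delta_rot":[0,0,0],"xyz":[140,-110,0],"hand":-1},{"delta_rot":[0,0,0],"xyz":[170,-160,0],"hand":-1},{"delta_rot":[0,0,0],"xyz":[190,-210,0],"hand":-1}]'
```

```text
time_s: 0.72
position: [0.3585, -0.3686, 0.2405]
tcp_rot: [[0.966, 0.257, 0.0], [0.257, -0.966, 0.0], [0.0, -0.0, -1.0]]
force: [1.5, -0.7, -0.4]
opening: 0.999
grasp_force: 0.0
time_s: 1.35
position: [0.4877, -0.1165, 0.2402]
tcp_rot: [[0.966, 0.258, 0.0], [0.258, -0.966, 0.0], [0.0, -0.0, -1.0]]
force: [-0.3, -0.3, -0.3]
opening: 1.002
grasp_force: 0.0
```

```bash
cat > look.py <<'E'
import sys,pickle
from h import *
n=sys.argv[1]
s=bot.read_state();m=vision.camera_model("wrist");im=vision.capture("wrist")
cv2.imwrite(f"pics/{n}.png",im[:,:,::-1]);pickle.dump((m,s),open(n+".pkl","wb"))
E
python3 look.py w1; python3 -m handwheel '[{"delta_rot":[0,0,0],"xyz":[19,-58,0],"hand":-1},{"delta_rot":[0,0,0],"xyz":[38,-115,0],"hand":-1},{"delta_rot":[0,0,0],"xyz":[57,-172,0],"hand":-1},{"delta_rot":[0,0,0],"xyz":[76,-229,0],"hand":-1},{"delta_rot":[0,0,0.028],"xyz":[95,-285,0],"hand":-1}]'; python3 -m handwheel '[{"delta_rot":[0,0,0],"xyz":[13,-39,0],"hand":-1},{"delta_rot":[0,0,0],"xyz":[26,-78,0],"hand":-1},{"delta_rot":[0,0,0],"xyz":[39,-116,0],"hand":-1},{"delta_rot":[0,0,0],"xyz":[39,-116,0],"hand":-1},{"delta_rot":[0,0,0],"xyz":[39,-116,0],"hand":-1}]';python3 look.py w2; python3 - <<'E'
import cv2,numpy as np
cv2.imwrite("pics/w12.png",cv2.resize(np.vstack([cv2.imread("pics/w1.png"),cv2.imread("pics/w2.png")]),(400,600)))
E
```

```text
time_s: 2.02
position: [0.5051, 0.1832, 0.2403]
tcp_rot: [[0.973, 0.23, -0.0], [0.23, -0.973, -0.0], [-0.0, 0.0, -1.0]]
force: [1.2, -0.6, 0.6]
opening: 1.003
grasp_force: 0.0
time_s: 2.65
position: [0.516, 0.3026, 0.24]
tcp_rot: [[0.973, 0.231, -0.001], [0.231, -0.973, -0.001], [-0.002, 0.001, -1.0]]
force: [0.1, 0.0, -0.0]
opening: 1.001
grasp_force: 0.0
```

View pics/w12.png

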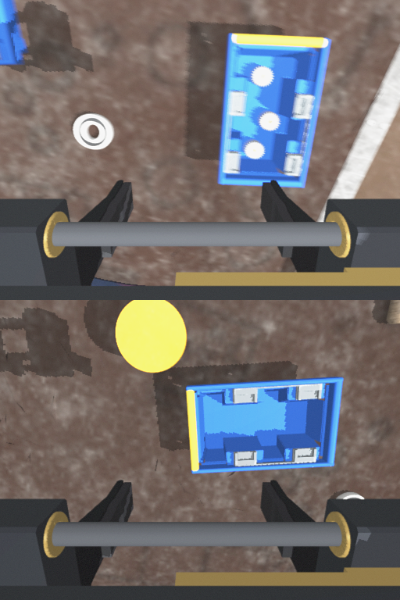

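The upper picture (w1) shows the loaded tote clear at about (268,110), and the lower one (w2) shows the empty tote clear at about (263,125 in its half). I'll refine both from these views.

```bash
cat > meas.py <<'E'
import pickle
from h import *
def rect(n,box,exclude=None):
    m,s=pickle.load(open(n+".pkl","rb"));im=cv2.imread(f"pics/{n}.png")[:,:,::-1].copy();b,y=masks(im)
    x0,x1,y0,y1=box;w=np.zeros_like(b);w[y0:y1,x0:x1]=(b|y)[y0:y1,x0:x1]
    k,l,st,_=cv2.connectedComponentsWithStats(w);i=1+st[1:,4].argmax();w=(l==i)
    P=ray(m,np.argwhere(w)[:,::-1],.06)[:,:2]*1000
    Y=ray(m,np.argwhere((y>0)&w)[:,::-1],.06)[:,:2]*1000
    c,sz,a=cv2.minAreaRect(P.astype(np.float32))
    return np.array(c),sz,a,Y.mean(0),m,s,im
if __name__=="__main__":
    for n,box in(("w2",(225,450,90,225)),("w1",(275,425,35,245))):
        c,sz,a,Y,m,s,im=rect(n,box);print(n,c.round(1),np.round(sz,1),round(a,2),'yellow',Y.round(1),'yaw c->Y',np.degrees(np.arctan2(*(Y-c)[::-1])))
        g=cv2.cvtColor(im,cv2.COLOR_RGB2HSV);w=cv2.inRange(g,(0,0,150),(180,70,255))
        k,l,st,ce=cv2.connectedComponentsWithStats(w)
        u=(Y-c)/np.linalg.norm(Y-c);v=np.array([-u[1],u[0]])
        for i in range(1,k):
            if st[i,4]>60 and box[0]<ce[i,0]<box[1] and box[2]<ce[i,1]<box[3]:
                q=ray(m,np.argwhere(l==i)[:,::-1],.054)[:,:2]*1000-c;e=np.c_[q@u,q@v]
                print('  blob',st[i,4],e.mean(0).round(1),e.min(0).round(1),e.max(0).round(1))
E
python3 meas.py; python3 -c "
from h import *
print(bot.read_state()['position'])"
```

```text
w2 [540.5 220.4] [116.9 191.7] 16.53 yellow [516. 308.] yaw c->Y 105.57638830154488
  blob 1167 [-18.  -42.8] [-73.  -51.8] [ 37.7 -31.6]
  blob 989 [-19.1  44.2] [-74.9  31.7] [34.4 54.1]
w1 [ 529.6 -201.2] [192.  120.5] 12.5 yellow [nan nan] yaw c->Y nan
  blob 209 [nan nan] [nan nan] [nan nan]
  blob 79 [nan nan] [nan nan] [nan nan]
  blob 562 [nan nan] [nan nan] [nan nan]
  blob 623 [nan nan] [nan nan] [nan nan]
  blob 701 [nan nan] [nan nan] [nan nan]
  blob 134 [nan nan] [nan nan] [nan nan]
  blob 494 [nan nan] [nan nan] [nan nan]
  blob 458 [nan nan] [nan nan] [nan nan]
  blob 528 [nan nan] [nan nan] [nan nan]
  blob 574 [nan nan] [nan nan] [nan nan]
[0.51616929 0.30220851 0.24015414]meas.py:10: RuntimeWarning: Mean of empty slice.
  return np.array(c),sz,a,Y.mean(0),m,s,im
  ret = um.true_divide(
```

```bash
python3 -m handwheel '[{"delta_rot":[0,0,-0.0555],"xyz":[0,-5.6,40],"hand":-1},{"delta_rot":[0,0,-0.0555],"xyz":[0,-5.6,90],"hand":-1},{"delta_rot":[0,0,-0.0555],"xyz":[0,-5.6,140],"hand":-1},{"delta_rot":[0,0,-0.0555],"xyz":[0,-5.6,175],"hand":-1},{"delta_rot":[0,0,-0.0555],"xyz":[0,-5.6,191],"hand":-1}]' && python3 -m handwheel '[{"delta_rot":[0,0,0],"xyz":[0,0,0],"hand":-1},{"delta_rot":[0,0,0],"xyz":[0,0,0],"hand":1},{"delta_rot":[0,0,0],"xyz":[0,0,0],"hand":1},{"delta_rot":[0,0,0],"xyz":[0,0,0],"hand":1},{"delta_rot":[0,0,0],"xyz":[0,0,0],"hand":1}]'; python3 - <<'E'
from meas import *
import warnings;warnings.simplefilter("ignore")
c,sz,a,Y,m,s,im=rect("w1",(275,425,35,245))
t=np.radians(12.5);u=np.array([np.cos(t),np.sin(t)]);v=np.array([-u[1],u[0]])
g=cv2.cvtColor(im,cv2.COLOR_RGB2HSV);w=cv2.inRange(g,(0,0,120),(180,70,255))
k,l,st,ce=cv2.connectedComponentsWithStats(w)
for i in range(1,k):
    if st[i,4]>60 and 285<ce[i,0]<410 and 45<ce[i,1]<235:
        q=ray(m,np.argwhere(l==i)[:,::-1],.055)[:,:2]*1000-c;e=np.c_[q@u,q@v];print(st[i,4],ce[i].round(),e.mean(0).round(1),e.min(0).round(1),e.max(0).round(1))
# yellow bar
b,y=masks(im);p=np.argwhere(y)[:,::-1];p=p[(p[:,0]>285)&(p[:,0]<425)&(p[:,1]<70)];q=ray(m,p,.06)[:,:2]*1000-c;print('Y',len(p),(q@u).min(),(q@u).max(),(q@u).mean(),(q@v).mean())
cv2.imwrite("pics/l.png",cv2.resize(im[35:245,275:425],None,fx=2.8,fy=2.8,interpolation=2)[:,:,::-1])
E
```

```text
time_s: 3.32
position: [0.5142, 0.3069, 0.0476]
tcp_rot: [[0.959, 0.283, -0.004], [0.283, -0.959, -0.002], [-0.004, 0.0, -1.0]]
force: [-0.6, -0.1, -0.5]
opening: 0.999
grasp_force: 0.0
time_s: 3.95
position: [0.5154, 0.309, 0.0501]
tcp_rot: [[0.959, 0.285, 0.001], [0.285, -0.959, 0.0], [0.001, -0.0, -1.0]]
force: [-0.9, -0.1, -0.2]
opening: 0.635
grasp_force: 0.0
210 [331.  54.] [87.4 21.9] [ 84.7 -41.2] [96.6 55.4]
562 [335.  97.] [49.5 14. ] [37.5 -0.1] [61.4 28. ]
623 [303. 132.] [14.8 42.2] [-0.6 31.1] [29.9 53. ]
701 [388. 136.] [ 14.7 -42.4] [ -1.1 -55. ] [ 29.9 -30.6]
494 [344. 155.] [-6.  -1.9] [-17.7 -15.9] [ 6.  11.6]
458 [325. 191.] [-45.5  13.4] [-57.4  -0.6] [-32.2  26.5]
529 [296. 208.] [-65.   42.2] [-80.4  31.6] [-48.7  53.2]
590 [375. 211.] [-64.9 -41.7] [-81.2 -54.7] [-48.7 -23.9]
Y 530 84.94349938243018 96.44075861118762 92.00756997914591 -0.917881701570583
```

View pics/l.png

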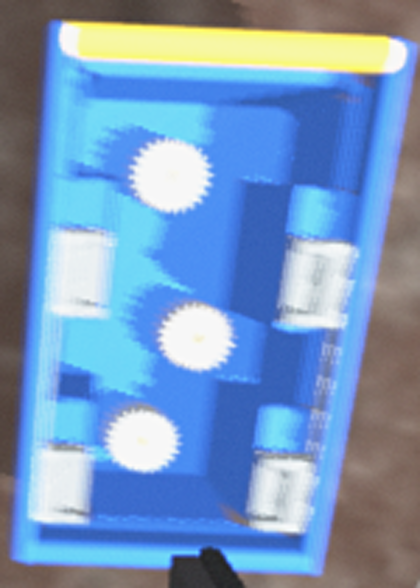

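The fingers are still closing. The frame's pockets show at about -7 mm along the loaded tote's x. I'll finish the grip, then lift.

```bash
python3 -m handwheel '[{"delta_rot":[0,0,0],"xyz":[0,0,0],"hand":1},{"delta_rot":[0,0,0],"xyz":[0,0,0],"hand":1},{"delta_rot":[0,0,0],"xyz":[0,0,0],"hand":1},{"delta_rot":[0,0,0],"xyz":[0,0,0],"hand":1},{"delta_rot":[0,0,0],"xyz":[0,0,0],"hand":1}]'; python3 -m handwheel '[{"delta_rot":[0,0,0],"xyz":[0,0,0],"hand":1},{"delta_rot":[0,0,0],"xyz":[0,0,0],"hand":1},{"delta_rot":[0,0,0],"xyz":[0,0,0],"hand":1},{"delta_rot":[0,0,0],"xyz":[0,0,0],"hand":1},{"delta_rot":[0,0,0],"xyz":[0,0,0],"hand":1}]'
```

```text
time_s: 4.58
position: [0.5152, 0.3087, 0.0497]
tcp_rot: [[0.959, 0.285, 0.0], [0.285, -0.959, -0.0], [-0.0, 0.0, -1.0]]
force: [0.0, -0.6, 1.6]
opening: 0.159
grasp_force: 29.6
time_s: 5.2
position: [0.5152, 0.3087, 0.0496]
tcp_rot: [[0.959, 0.284, -0.0], [0.284, -0.959, -0.0], [-0.0, 0.0, -1.0]]
force: [0.0, -1.0, 0.8]
opening: 0.155
grasp_force: 29.7
```

```bash
python3 -m handwheel '[{"delta_rot":[0,0,0],"xyz":[0,0,-10],"hand":1},{"delta_rot":[0,0,0],"xyz":[0,0,-30],"hand":1},{"delta_rot":[0,0,0],"xyz":[0,0,-60],"hand":1},{"delta_rot":[0,0,0],"xyz":[0,0,-90],"hand":1},{"delta_rot":[0,0,0],"xyz":[0,0,-110],"hand":1}]'; python3 -m handwheel '[{"delta_rot":[0,0,0],"xyz":[0,0,-20],"hand":1},{"delta_rot":[0,0,0],"xyz":[0,0,-40],"hand":1},{"delta_rot":[0,0,0],"xyz":[0,0,-60],"hand":1},{"delta_rot":[0,0,0],"xyz":[0,0,-70],"hand":1},{"delta_rot":[0,0,0],"xyz":[0,0,-70],"hand":1}]'; python3 look.py w3; python3 -c "
from h import *
s=bot.read_state();print(s['force'],s['moment'],s['joint_positions'])"
```

```text
time_s: 5.82
position: [0.5153, 0.3093, 0.1612]
tcp_rot: [[0.959, 0.284, 0.001], [0.284, -0.959, 0.002], [0.001, -0.001, -1.0]]
force: [0.6, 0.2, -2.3]
opening: 0.128
grasp_force: 35.6
time_s: 6.45
position: [0.5153, 0.309, 0.2301]
tcp_rot: [[0.959, 0.284, 0.001], [0.284, -0.959, 0.001], [0.001, -0.001, -1.0]]
force: [-0.3, -0.4, -2.7]
opening: 0.133
grasp_force: 35.6
[-0.20000122  0.68307339 -2.738636  ] [0.21286794 0.04943033 0.03737157] [2.02906189e+01 2.83981297e+01 8.58118251e+01 2.71179717e-02
 6.58231459e+01 9.37691413e+01]
```

View pics/w3.png

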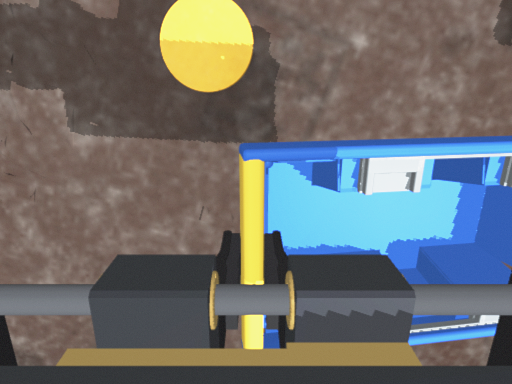

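```bash
python3 -m handwheel '[{"delta_rot":[0,0,-0.1],"xyz":[-16,39,0],"hand":1},{"delta_rot":[0,0,-0.2],"xyz":[-31,77,0],"hand":1},{"delta_rot":[0,0,-0.3],"xyz":[-47,116,0],"hand":1},{"delta_rot":[0,0,-0.4],"xyz":[-63,155,0],"hand":1},{"delta_rot":[0,0,-0.5],"xyz":[-79,194,0],"hand":1}]'; python3 -m handwheel '[{"delta_rot":[0,0,-0.1],"xyz":[-32,26,0],"hand":1},{"delta_rot":[0,0,-0.2],"xyz":[-65,53,0],"hand":1},{"delta_rot":[0,0,-0.3],"xyz":[-97,79,0],"hand":1},{"delta_rot":[0,0,-0.4],"xyz":[-130,106,0],"hand":1},{"delta_rot":[0,0,-0.5],"xyz":[-162,132,0],"hand":1}]'; python3 -m handwheel '[{"delta_rot":[0,0,-0.1],"xyz":[-50,8,0],"hand":1},{"delta_rot":[0,0,-0.2],"xyz":[-100,16,0],"hand":1},{"delta_rot":[0,0,-0.3],"xyz":[-150,24,0],"hand":1},{"delta_rot":[0,0,-0.4],"xyz":[-190,32,0],"hand":1},{"delta_rot":[0,0,-0.5],"xyz":[-205,38,0],"hand":1}]'; python3 -m handwheel '[{"delta_rot":[0,0,0],"xyz":[0,0,0],"hand":1},{"delta_rot":[0,0,0],"xyz":[0,0,0],"hand":1},{"delta_rot":[0,0,0],"xyz":[0,0,0],"hand":1},{"delta_rot":[0,0,0],"xyz":[0,0,0],"hand":1},{"delta_rot":[0,0,0],"xyz":[0,0,0],"hand":1}]'; python3 look.py w4
```

```text
time_s: 7.12
position: [0.4935, 0.0991, 0.2285]
tcp_rot: [[0.703, 0.712, -0.003], [0.712, -0.703, 0.0], [-0.002, -0.002, -1.0]]
force: [0.6, 0.2, -2.6]
opening: 0.134
grasp_force: 34.3
time_s: 7.75
position: [0.4728, -0.1087, 0.2285]
tcp_rot: [[0.276, 0.961, -0.003], [0.961, -0.276, 0.001], [0.0, -0.003, -1.0]]
force: [1.1, 0.2, -2.3]
opening: 0.128
grasp_force: 34.3
time_s: 8.38
position: [0.4523, -0.3175, 0.2283]
tcp_rot: [[-0.217, 0.976, -0.002], [0.976, 0.217, 0.001], [0.001, -0.002, -1.0]]
force: [1.1, -0.6, -2.4]
opening: 0.13
grasp_force: 34.0
time_s: 9.0
position: [0.4535, -0.3146, 0.2297]
tcp_rot: [[-0.216, 0.976, 0.0], [0.976, 0.216, -0.0], [-0.0, 0.0, -1.0]]
force: [0.4, 0.8, -2.2]
opening: 0.132
grasp_force: 34.0
```

View pics/w4.png

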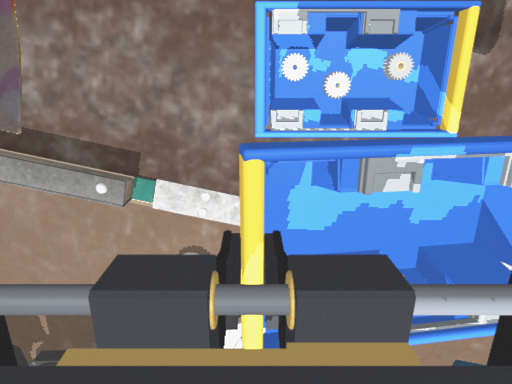

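The loaded tote is fully visible, with corners at about (257,2), (480,4), (460,135) and (256,135). The held tote's long rim runs from (240,150) to (511,140), and its yellow bar is at column 242–264. I'll measure the held pose, the droop and the seat offset.

```bash
python3 - <<'E'
from h import *
import pickle
m,s=pickle.load(open("w4.pkl","rb"));im=cv2.imread("pics/w4.png")[:,:,::-1].copy();b,y=masks(im);w=b|y
p0=s['position']*1000;R=s['tcp_rot'];K=m['camera_matrix']
L=w.copy();L[139:]=0;k,l,st,_=cv2.connectedComponentsWithStats(L);i=1+st[1:,4].argmax();print(st[i])
P=ray(m,np.argwhere(l==i)[:,::-1],.06)*1000;T=(P-p0)@R  # tool frame
c,sz,a=cv2.minAreaRect(P[:,:2].astype(np.float32));print('loaded',np.round(c,1),np.round(sz,1),round(a,2))
ct=(np.r_[c,60]-p0)@R;print('loaded centre in tool',ct.round(1))
Yl=ray(m,np.argwhere((y>0)&(l==i))[:,::-1],.06)*1000
aa=np.radians(a if a<45 else a-90);u=np.array([np.cos(aa),np.sin(aa)]);v=np.array([-u[1],u[0]]);print('yaw',np.degrees(aa))
q=(Yl[:,:2]-c)@u;print('yellow along',q.min(),q.max())
g=cv2.cvtColor(im,cv2.COLOR_RGB2HSV);wh=cv2.inRange(g,(0,0,90),(180,60,255));k2,l2,st2,ce=cv2.connectedComponentsWithStats(wh)
for j in range(1,k2):
    if st2[j,4]>80 and 250<ce[j,0]<470 and ce[j,1]<137:
        e=ray(m,np.argwhere(l2==j)[:,::-1],.056)[:,:2]*1000-c;print(' blob',st2[j],ce[j].round(),'u',(e@u).min().round(1),(e@u).max().round(1),'v',(e@v).min().round(1),(e@v).max().round(1))
# held: yellow bar left edge, near rim outer edge
rows=np.arange(165,225,4);le=[np.flatnonzero(y[r,200:300])[0]+200 for r in rows];re=[np.flatnonzero(y[r,200:300])[-1]+201 for r in rows]
tl=(ray(m,np.c_[le,rows],.24)*1000-p0)@R;tr=(ray(m,np.c_[re,rows],.24)*1000-p0)@R
print('bar edges y',tl[:,1].mean().round(2),tr[:,1].mean().round(2),'slopes deg',np.degrees(np.polyfit(tl[:,0],tl[:,1],1)[0]).round(2),np.degrees(np.polyfit(tr[:,0],tr[:,1],1)[0]).round(2))
cols=np.arange(250,500,10);te=[np.flatnonzero(w[139:175,cc])[0]+139 if cc>270 else np.flatnonzero(w[139:175,cc])[0]+139 for cc in cols]
print(te)
f=np.polyfit(cols,te,1);print('rim line',f,'resid',(np.polyval(f,cols)-te).std())
for cc in(250,500):
    for z in(.24,.235,.23,.225): print(cc,z,((ray(m,(cc,np.polyval(f,cc)),z)*1000-p0)@R).round(1))
cv2.imwrite("pics/l4.png",cv2.resize(im[0:150,245:490],None,fx=3,fy=3,interpolation=2)[:,:,::-1])
E
```

```text
[  255     0   257   139 23293]
loaded [ 554.7 -199.7] [243.2 116.6] 12.46
loaded centre in tool [ 90.3 123.7 169.7]
yaw 12.46204948425293
yellow along 51.85979015327439 69.74780859621285
 blob [ 271    9  129   25 1941] [335.  20.] u -107.7 2.8 v 33.3 52.2
 blob [281  53  28  28 542] [294.  67.] u -98.0 -73.5 v -5.9 17.0
 blob [383  53  31  27 601] [398.  66.] u -6.3 21.1 v -5.1 17.0
 blob [323  72  28  26 545] [336.  84.] u -59.0 -34.3 v -20.9 1.0
 blob [ 266  110  122   21 1543] [327. 121.] u -110.8 3.1 v -51.3 -32.7
bar edges y -6.19 4.64 slopes deg -1.36 -0.6
[np.int64(143), np.int64(143), np.int64(143), np.int64(142), np.int64(142), np.int64(142), np.int64(142), np.int64(141), np.int64(141), np.int64(141), np.int64(140), np.int64(140), np.int64(140), np.int64(140), np.int64(139), np.int64(139), np.int64(139), np.int64(139), np.int64(139), np.int64(139), np.int64(139), np.int64(139), np.int64(139), np.int64(139), np.int64(139)]
rim line [-1.90769231e-02  1.47418462e+02] resid 0.5079067146329452
250 0.24 [[ 59.   -1.5 -10.3]]
250 0.235 [[58.2 -1.6 -5.3]]
250 0.23 [[57.3 -1.6 -0.3]]
250 0.225 [[56.4 -1.6  4.7]]
500 0.24 [[ 61.  104.  -10.3]]
500 0.235 [[ 60.2 107.6  -5.3]]
500 0.23 [[ 59.4 111.3  -0.3]]
500 0.225 [[ 58.6 114.9   4.7]]
```

View pics/l4.png

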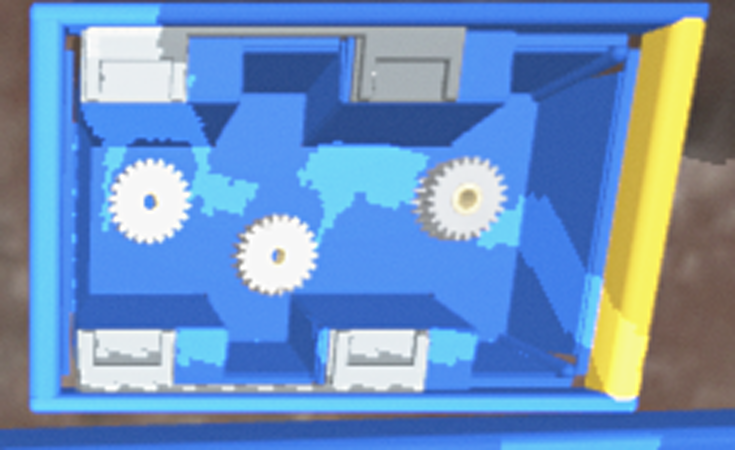

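The close view shows all four grey pockets sharply, at crop columns 80–187, 356–463, 78–172 and 330–427. The held rim's fit picked up a clipped row, so I'll redo both fits with cleaner limits.

```bash
cat > fit.py <<'E'
from h import *
import pickle
m,s=pickle.load(open("w4.pkl","rb"));im=cv2.imread("pics/w4.png")[:,:,::-1].copy();b,y=masks(im);w=b|y
p0=s['position']*1000;R=s['tcp_rot']
tool=lambda px,z:(ray(m,px,z)*1000-p0)@R
L=w.copy();L[137:]=0;L[:,486:]=0
P=ray(m,np.argwhere(L)[:,::-1],.06)*1000
c,sz,a=cv2.minAreaRect(P[:,:2].astype(np.float32));aa=np.radians(a if a<45 else a-90);u=np.array([np.cos(aa),np.sin(aa)]);v=np.array([-u[1],u[0]])
print('loaded',np.round(c,1),np.round(sz,1),np.degrees(aa).round(2),'in tool',((np.r_[c,60]-p0)@R).round(1))
for n,xs,r in(("BL",(78,172),358),("BR",(330,427),358),("TL",(80,187),65),("TR",(356,463),65)):
    e=ray(m,[(245+x/3,r/3) for x in xs],.056)[:,:2]*1000-c;print(n,(e@u).round(1),(e@u).mean().round(1),(e@v).round(1))
rows=np.arange(160,230,2)
for nm,f in(("L",0),("R",-1)):
    e=[np.flatnonzero(y[r,200:300])[f]+200.5 for r in rows];t=tool(np.c_[e,rows],.24);q=np.polyfit(t[:,0],t[:,1],1);print('bar',nm,q.round(4))
cols=np.arange(246,372,2);te=np.array([np.flatnonzero(w[138:175,cc])[0]+138 for cc in cols]);print(te)
f=np.polyfit(cols,te,1);print(f)
for cc in(250,370,500):print(cc,[tool((cc,np.polyval(f,cc)),z)[0].round(1).tolist() for z in(.24,.235,.23)])
E
python3 fit.py
```

```text
loaded [ 428.6 -226.6] [397.5 114.7] 12.46 in tool [ 91.3  -5.3 169.7]
BL [22.8 52.4] 37.6 [-42.2 -42.2]
BR [102.2 132.7] 117.4 [-42.2 -42.2]
TL [22. 53.] 37.5 [41.4 41.4]
TR [102. 133.] 117.5 [41.4 41.4]
bar L [-0.0196 -5.2459]
bar R [-0.0165  4.9759]
[143 143 143 143 143 143 143 143 143 143 143 143 143 143 142 142 142 142
 142 142 142 142 142 142 142 142 142 142 142 142 142 142 142 141 141 141
 141 141 141 141 141 141 141 141 141 141 141 141 141 141 141 141 140 140
 140 140 140 140 140 140 140 140 140]
[-2.69777266e-02  1.49880568e+02]
250 [[58.8, -1.5, -10.3], [57.9, -1.6, -5.3], [57.1, -1.6, -0.3]]
370 [[60.2, 49.2, -10.3], [59.3, 50.9, -5.3], [58.5, 52.7, -0.3]]
500 [[61.6, 103.9, -10.3], [60.8, 107.5, -5.3], [60.1, 111.1, -0.3]]
```

```bash
sed -i 's/^L=w.copy.*/L=w.copy();L[139:]=0;L[136:,400:]=0;L[:,486:]=0;L[:,:250]=0/' fit.py; python3 fit.py | head -5
```

```text
loaded [ 529.3 -204.9] [191.3 115.7] 12.52 in tool [ 90.8  97.7 169.7]
BL [-80.3 -50.7] -65.5 [-41.7 -41.7]
BR [-0.9 29.6] 14.3 [-41.8 -41.8]
TL [-81.1 -50.1] -65.6 [41.9 41.9]
TR [-1.1 29.9] 14.4 [41.9 41.8]
```

The seat frame stands 7.6 mm toward the loaded tote's blue end. The held tote is about 1° off in yaw and 1 mm off laterally. I'll correct both and hover low above the loaded tote.

```bash
python3 -m handwheel '[{"delta_rot":[0,0,0.018],"xyz":[25,0,0],"hand":1},{"delta_rot":[0,0,0.018],"xyz":[55,-0.8,0],"hand":1},{"delta_rot":[0,0,0.018],"xyz":[80,-0.8,0],"hand":1},{"delta_rot":[0,0,0.018],"xyz":[90,-0.8,15],"hand":1},{"delta_rot":[0,0,0.018],"xyz":[90,-0.8,40],"hand":1}]'; python3 -m handwheel '[{"delta_rot":[0,0,0],"xyz":[0,0,20],"hand":1},{"delta_rot":[0,0,0],"xyz":[0,0,40],"hand":1},{"delta_rot":[0,0,0],"xyz":[0,0,55],"hand":1},{"delta_rot":[0,0,0],"xyz":[0,0,58],"hand":1},{"delta_rot":[0,0,0],"xyz":[0,0,58],"hand":1}]'; python3 look.py w5; python3 -c "
from h import *
im=vision.capture('top');cv2.imwrite('pics/top5.png',im[:,:,::-1])
a=cv2.imread('pics/w5.png');b=im[140:300,290:440,::-1]
cv2.imwrite('pics/c5.png',np.hstack([cv2.resize(a,(450,338)),cv2.resize(b,(317,338))]))
s=bot.read_state();print(s['position'],s['force'],s['moment'])"
```

```text
time_s: 9.68
position: [0.4337, -0.2269, 0.1902]
tcp_rot: [[-0.199, 0.98, 0.002], [0.98, 0.199, -0.002], [-0.002, 0.002, -1.0]]
force: [-0.7, -0.7, -2.8]
opening: 0.13
grasp_force: 34.0
time_s: 10.3
position: [0.4335, -0.2276, 0.1318]
tcp_rot: [[-0.198, 0.98, 0.0], [0.98, 0.198, -0.0], [-0.0, 0.0, -1.0]]
force: [-1.2, -0.3, -2.7]
opening: 0.133
grasp_force: 34.0
[ 0.43369806 -0.22775565  0.13222871] [-0.00274844  0.30134728 -2.03941798] [-0.04877574  0.10801687  0.04092099]
```

View pics/c5.png

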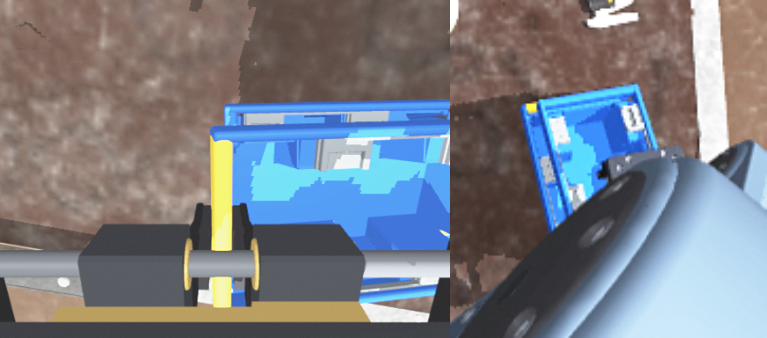

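The view shows the held tote hovering over the loaded one, with near rims at rows of about 118 and 147 in the full image. I'll check the relative lateral position, yaw and end offset at this lower height.

```bash
python3 - <<'E'
from h import *
import pickle
m,s=pickle.load(open("w5.pkl","rb"));im=cv2.imread("pics/w5.png")[:,:,::-1].copy();b,y=masks(im);w=b|y
p0=s['position']*1000;R=s['tcp_rot'];zh=s['position'][2]+.0104
tool=lambda px,z:(ray(m,px,z)*1000-p0)@R
first=lambda c,lo,hi:np.flatnonzero(w[lo:hi,c])[0]+lo
cols=np.arange(275,505,5);e=np.array([first(c,100,140) for c in cols])
t=tool(np.c_[cols,e],.06);q=np.polyfit(t[:,1],t[:,0],1);print('loaded near edge: slope deg',np.degrees(q[0]),'x at y=0,90',q[1],np.polyval(q,90),e)
# held rim: lower edge of gap: use gradient - find bright rim between rows 135..160 : use left part beyond loaded corner + edge profile
g=cv2.cvtColor(im,cv2.COLOR_RGB2GRAY)
for c in(244,248,252,300,340,380,420,460,500):print(c,g[112:162:2,c].tolist())
rows=np.arange(160,225,3)
for f in(0,-1):
    ee=[np.flatnonzero(y[r,200:300])[f]+200.5 for r in rows];tt=tool(np.c_[ee,rows],zh);print('bar',np.polyfit(tt[:,0],tt[:,1],1).round(4))
rr=np.arange(122,140,2);ee=[np.flatnonzero(b[r,245:300])[0]+245 for r in rr];print('loaded end',ee,tool(np.c_[ee,rr],.06)[:,:2].round(1).tolist()[::3])
E
```

```text
loaded near edge: slope deg 1.0645972006125175 x at y=0,90 60.74862942225861 62.42089479449688 [118 118 117 117 117 117 117 117 117 117 117 117 116 116 116 116 116 116
 116 116 116 116 116 115 115 115 115 115 115 115 115 115 115 114 114 114
 114 114 114 114 114 114 114 113 113 113]
244 [114, 115, 117, 120, 122, 125, 123, 121, 124, 121, 113, 114, 118, 125, 127, 129, 105, 108, 106, 122, 142, 145, 138, 132, 155]
248 [115, 115, 114, 114, 118, 118, 119, 119, 115, 113, 112, 113, 113, 118, 122, 120, 100, 104, 104, 135, 154, 168, 158, 142, 231]
252 [106, 108, 109, 110, 111, 114, 116, 110, 108, 108, 109, 111, 112, 118, 124, 118, 103, 103, 107, 139, 153, 164, 152, 154, 237]
300 [80, 80, 85, 103, 140, 164, 151, 139, 149, 205, 202, 200, 198, 198, 167, 110, 104, 106, 128, 150, 164, 155, 145, 133, 131]
340 [98, 94, 97, 107, 147, 158, 146, 128, 198, 173, 155, 155, 156, 155, 136, 100, 104, 118, 141, 156, 157, 143, 135, 120, 118]
380 [90, 89, 99, 128, 152, 154, 141, 125, 205, 129, 102, 104, 102, 104, 101, 102, 103, 139, 150, 157, 145, 142, 126, 194, 197]
420 [84, 89, 105, 142, 160, 148, 134, 167, 204, 202, 201, 200, 201, 110, 104, 105, 126, 158, 194, 196, 199, 192, 235, 249, 195]
460 [81, 102, 116, 147, 152, 144, 127, 153, 155, 152, 155, 153, 150, 100, 101, 107, 144, 180, 167, 143, 141, 189, 191, 143, 136]
500 [98, 103, 138, 151, 149, 138, 127, 157, 115, 101, 92, 100, 102, 103, 104, 129, 142, 150, 143, 140, 129, 196, 213, 193, 193]
bar [-0.0105 -5.6343]
bar [-0.0244  5.2331]
loaded end [np.int64(255), np.int64(255), np.int64(255), np.int64(255), np.int64(255), np.int64(255), np.int64(255), np.int64(255), np.int64(256)] [[58.2, 1.4], [54.3, 1.4], [50.4, 1.4]]
```

The camera stands outboard of the held rim, so the first blue row is the rim's outer face and not its top edge. I'll recompute both near edges from the bright top-edge transition.

```bash
cat > edge.py <<'E'
from h import *
import pickle,sys
n=sys.argv[1];spans=eval(sys.argv[2])
m,s=pickle.load(open(n+".pkl","rb"));im=cv2.imread(f"pics/{n}.png");g=cv2.GaussianBlur(cv2.cvtColor(im,cv2.COLOR_BGR2GRAY),(9,1),0).astype(float)
p0=s['position']*1000;R=s['tcp_rot']
for name,(lo,hi,sl,z,c0,c1,thr) in spans.items():
    z=z if z else s['position'][2]+.0104
    px=[]
    for c in range(c0,c1,4):
        o=int(round((c-c0)*sl));col=g[lo+o:hi+o,c];k=np.flatnonzero((col[:-1]<thr)&(col[1:]>=thr))
        if len(k):px.append((c,lo+o+k[0]+(thr-col[k[0]])/(col[k[0]+1]-col[k[0]])+.5))
    px=np.array(px);t=(ray(m,px,z)*1000-p0)@R
    q=np.polyfit(t[:,1],t[:,0],1);r=t[:,0]-np.polyval(q,t[:,1]);ok=abs(r)<1;q=np.polyfit(t[ok,1],t[ok,0],1)
    print(n,name,len(px),ok.sum(),'slope deg',np.degrees(q[0]).round(2),'x at y=0,90:',q[1].round(2),np.polyval(q,90).round(2),'row',px[0].round(1),px[-1].round(1))
E
python3 edge.py w5 "dict(held=(143,154,-.03,0,270,505,128),loaded=(113,125,-.02,.06,275,505,128))"; python3 edge.py w4 "dict(held=(145,157,-.03,0,270,505,128))"; python3 edge.py w3 "dict(held=(145,157,-.03,0,270,505,128))"
```

```text
w5 held 59 59 slope deg 1.71 x at y=0,90: 55.96 58.64 row [270.  149.3] [502.  142.3]
w5 loaded 58 58 slope deg 1.06 x at y=0,90: 58.89 60.56 row [275.  120.6] [503.  116.1]
w4 held 59 59 slope deg 1.69 x at y=0,90: 55.08 57.74 row [270.  151.4] [502.  145.5]
w3 held 53 53 slope deg 2.76 x at y=0,90: 54.17 58.5 row [270.  153.3] [502.  142.6]
```

```bash
python3 - <<'E'
from h import *
import pickle
for n in("w3","w4","w5"):
    m,s=pickle.load(open(n+".pkl","rb"));im=cv2.imread(f"pics/{n}.png")[:,:,::-1].copy();b,y=masks(im)
    p0=s['position']*1000;R=s['tcp_rot'];zh=s['position'][2]+.0104
    rows=np.arange(158,228,2);sl=[]
    for f in(0,-1):
        e=[np.flatnonzero(y[r,200:300])[f]+.5+200 for r in rows];t=(ray(m,np.c_[e,rows],zh)*1000-p0)@R;sl.append(np.polyfit(t[:,0],t[:,1],1).round(4).tolist())
    cols=np.arange(425,511,5);e=[np.flatnonzero(b[290:352,c])[-1]+291 for c in cols]
    t=(ray(m,np.c_[cols,e],zh)*1000-p0)@R;q=np.polyfit(t[:,1],t[:,0],1)
    print(n,sl,'far edge',e[::4],'slope',np.degrees(q[0]).round(2),'x at 60,90',np.polyval(q,[0,60,90]).round(1), t[[0,-1],1].round())
E
```

```text
Traceback (most recent call last):
IndexError: index -1 is out of bounds for axis 0 with size 0
```

```bash
python3 - <<'E'
from h import *
import pickle
for n in("w3","w4","w5"):
    m,s=pickle.load(open(n+".pkl","rb"));im=cv2.imread(f"pics/{n}.png")[:,:,::-1].copy()
    h=cv2.cvtColor(im,cv2.COLOR_RGB2HSV);b=cv2.inRange(h,(95,110,60),(128,255,255));y=cv2.inRange(h,(18,100,100),(38,255,255))
    p0=s['position']*1000;R=s['tcp_rot'];zh=s['position'][2]+.0104
    rows=np.arange(162,228,2);sl=[]
    for f in(0,-1):
        e=[(k[f]+200.5) if len(k:=np.flatnonzero(y[r,200:300])) else np.nan for r in rows];ok=~np.isnan(e);t=(ray(m,np.c_[e,rows][ok],zh)*1000-p0)@R;sl.append(np.polyfit(t[:,0],t[:,1],1).round(4).tolist())
    px=np.array([(c,k[-1]+291) for c in range(420,511,3) if len(k:=np.flatnonzero(b[290:352,c]))],float)
    t=(ray(m,px,zh)*1000-p0)@R;q=np.polyfit(t[:,1],t[:,0],1)
    print(n,sl,'far',len(px),px[::6].tolist(),'slope',np.degrees(q[0]).round(2),'x at 0,60,90',np.polyval(q,[0,60,90]).round(1),t[[0,-1],1].round())
E
```

```text
w3 [[-0.0098, -4.2642], [-0.01, 6.23]] far 26 [[420.0, 344.0], [438.0, 342.0], [456.0, 340.0], [474.0, 338.0], [492.0, 336.0]] slope 8.53 x at 0,60,90 [-59.1 -50.2 -45.7] [ 88. 125.]
w4 [[-0.0189, -5.2881], [-0.01, 4.778]] far 26 [[420.0, 344.0], [438.0, 342.0], [456.0, 340.0], [474.0, 338.0], [492.0, 335.0]] slope 8.6 x at 0,60,90 [-58.7 -49.7 -45.2] [ 86. 124.]
w5 [[-0.0095, -5.7097], [-0.0101, 4.7802]] far 26 [[420.0, 344.0], [438.0, 342.0], [456.0, 340.0], [474.0, 338.0], [492.0, 335.0]] slope 8.8 x at 0,60,90 [-59.3 -50.1 -45.4] [ 86. 124.]
```

The far and near rims converge, so the tote is drooping in the grip. I'll solve for droop, yaw and lateral offset from the two edges.

```bash
cat > droop.py <<'E'
from h import *
import pickle,sys
from scipy.optimize import least_squares
def run(n,lo,hi,sl,thr=128,c0=270):
    m,s=pickle.load(open(n+".pkl","rb"));bgr=cv2.imread(f"pics/{n}.png");g=cv2.GaussianBlur(cv2.cvtColor(bgr,cv2.COLOR_BGR2GRAY),(9,1),0).astype(float)
    b=cv2.inRange(cv2.cvtColor(bgr,cv2.COLOR_BGR2HSV),(95,110,60),(128,255,255));p0=s['position']*1000;R=s['tcp_rot']
    near=[]
    for c in range(c0,505,4):
        o=int(round((c-c0)*sl));col=g[lo+o:hi+o,c];k=np.flatnonzero((col[:-1]<thr)&(col[1:]>=thr))
        if len(k):near.append((c,lo+o+k[0]+1))
    far=[(c,k[-1]+290.5) for c in range(420,511,3) if len(k:=np.flatnonzero(b[290:352,c]))]
    px=np.array(near+far,float);sg=np.r_[np.ones(len(near)),-np.ones(len(far))]
    A=(ray(m,px,.06)*1000-p0)@R;T=m['camera_from_world'];C=(-T[:3,:3].T@T[:3,3]*1000-p0)@R;d=A-C
    def pts(th):
        nrm=np.array([0,-np.sin(th),np.cos(th)]);k=(nrm@(np.array([0,0,-10.4])-C))/(d@nrm);X=C+d*k[:,None];return X[:,0],X[:,1]*np.cos(th)+(X[:,2]+10.4)*np.sin(th)
    def f(p):
        x,yy=pts(p[2]);return x-p[0]-p[1]*yy-57.5*sg
    r=least_squares(f,[0,0,0],loss='soft_l1');a,ps,th=r.x
    print(n,'lateral at grip',a.round(2),'yaw deg',np.degrees(ps).round(2),'droop deg',np.degrees(th).round(2),'lat at centre',(a+91*ps).round(2),'rms',np.sqrt((f(r.x)**2).mean()).round(2),len(near),len(far))
if __name__=="__main__":
    run("w3",145,157,-.03);run("w4",145,157,-.03);run("w5",143,154,-.03)
E
python3 droop.py
```

```text
w3 lateral at grip -2.99 yaw deg 0.75 droop deg 8.54 lat at centre -1.79 rms 0.4 53 26
w4 lateral at grip -2.33 yaw deg -0.32 droop deg 9.61 lat at centre -2.84 rms 0.32 59 26
w5 lateral at grip -1.53 yaw deg -0.05 droop deg 8.91 lat at centre -1.6 rms 0.16 59 26
```

The droop is about 9°. I'll raise the tote slightly, tilt the tool so it hangs level, undo most of the yaw correction and look again.

```bash
python3 -m handwheel '[{"delta_rot":[-0.03,0,0],"xyz":[0,0,-10],"hand":1},{"delta_rot":[-0.07,0,-0.015],"xyz":[0,0,-10],"hand":1},{"delta_rot":[-0.11,0,-0.015],"xyz":[0,0,-10],"hand":1},{"delta_rot":[-0.145,0,-0.015],"xyz":[0,0,-10],"hand":1},{"delta_rot":[-0.157,0,-0.015],"xyz":[0,0,-10],"hand":1}]';python3 -m handwheel '[{"delta_rot":[0,0,0],"xyz":[0,0,0],"hand":1},{"delta_rot":[0,0,0],"xyz":[0,0,0],"hand":1},{"delta_rot":[0,0,0],"xyz":[0,0,0],"hand":1},{"delta_rot":[0,0,0],"xyz":[0,0,0],"hand":1},{"delta_rot":[0,0,0],"xyz":[0,0,0],"hand":1}]'; python3 look.py w6; python3 - <<'E'
from h import *
im=cv2.imread("pics/w6.png");sc=vision.capture("scene")[:,:,::-1]
sc=sc[100:280,230:430]
cv2.imwrite("pics/c6.png",np.hstack([cv2.resize(im,(400,300)),cv2.resize(sc,(333,300))]))
E
```

```text
time_s: 11.02
position: [0.4331, -0.2277, 0.1422]
tcp_rot: [[-0.212, 0.965, 0.154], [0.977, 0.21, 0.031], [-0.002, 0.157, -0.988]]
force: [0.4, 0.1, -2.0]
opening: 0.128
grasp_force: 34.1
time_s: 11.65
position: [0.4332, -0.2273, 0.1415]
tcp_rot: [[-0.213, 0.965, 0.153], [0.977, 0.21, 0.032], [-0.001, 0.156, -0.988]]
force: [0.4, -0.3, -2.2]
opening: 0.137
grasp_force: 34.1
```

View pics/c6.png

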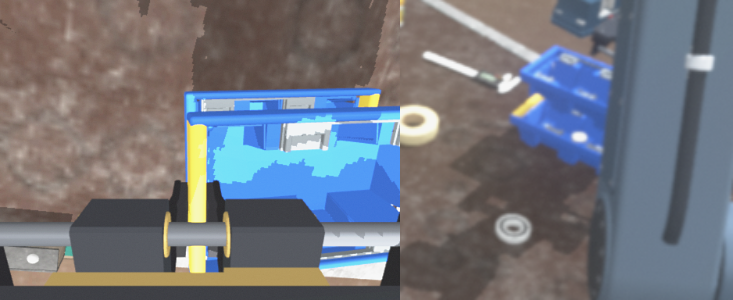

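The tote now hangs nearly level over the loaded one: the held near rim is at rows of about 150→138 and the loaded rim at about 118. I'll measure the remaining lateral, yaw, tilt and end offset in the loaded tote's axes.

```bash
cat > lev.py <<'E'
from h import *
import pickle,sys
from scipy.optimize import least_squares
n=sys.argv[1]
m,s=pickle.load(open(n+".pkl","rb"));bgr=cv2.imread(f"pics/{n}.png");g=cv2.GaussianBlur(cv2.cvtColor(bgr,cv2.COLOR_BGR2GRAY),(9,1),0).astype(float)
hsv=cv2.cvtColor(bgr,cv2.COLOR_BGR2HSV);b=cv2.inRange(hsv,(95,110,60),(128,255,255));y=cv2.inRange(hsv,(18,100,100),(38,255,255))
a=np.radians(12.52);u=np.array([np.cos(a),np.sin(a),0]);v=np.array([-u[1],u[0],0]);A=np.c_[v,u,[0,0,-1]]
LC=np.array([529.3,-204.9,60]);rz=s['position'][2]*1000+10.3;p0=np.r_[LC[:2],rz]
def up(c,lo,hi,thr=128):
    col=g[lo:hi,c];k=np.flatnonzero((col[:-1]<thr)&(col[1:]>=thr));return lo+k[-1]+1 if len(k) else None
cs=range(265,500,4)
ld=np.array([(c,r) for c in range(265,440,4) if (r:=up(c,112,126))],float);q=(ray(m,ld,.06)*1000-p0)@A;fl=np.polyfit(q[:,1],q[:,0],1)
print('loaded near edge lat',np.polyval(fl,[-90,0]).round(2),'yaw err',np.degrees(fl[0]).round(2),ld[[0,-1]].tolist())
near=np.array([(c,r) for c in cs if (r:=up(c,int(146-(c-265)*.042),int(157-(c-265)*.042)))],float)
far=np.array([(c,k[-1]+290.5) for c in range(420,511,3) if len(k:=np.flatnonzero(b[290:352,c]))],float)
print(near[::12].tolist(),far[::8].tolist())
px=np.r_[near,far];sg=np.r_[np.ones(len(near)),-np.ones(len(far))]
T=m['camera_from_world'];C=(-T[:3,:3].T@T[:3,3]*1000-p0)@A;d=(ray(m,px,.06)*1000-p0)@A-C
def f(p):
    th=p[2];nr=np.array([0,-np.sin(th),np.cos(th)]);k=(nr@(np.array([0,-98,0])-C))/(d@nr);X=C+d*k[:,None];return X[:,0]-p[0]-p[1]*X[:,1]-57.5*sg
r=least_squares(f,[0,0,0],loss='soft_l1');print('held: lat at centre',(r.x[0]-7.6*r.x[1]).round(2),'yaw slope deg',np.degrees(r.x[1]).round(2),'droop',np.degrees(r.x[2]).round(2),'rms',np.sqrt((f(r.x)**2).mean()).round(2))
for rows in(np.arange(165,225,3),):
    for F in(0,-1):
        e=np.array([(k[F]+200.5+(F<0)*.0,rr) for rr in rows if len(k:=np.flatnonzero(y[rr,200:300]))]);t=(ray(m,e,rz/1000)*1000-p0)@A;pf=np.polyfit(t[:,0],t[:,1],1);print('bar along at lat0',pf[1].round(2),'slope deg',np.degrees(pf[0]).round(2))
rr=np.arange(122,140,2);e=[np.flatnonzero(b[r,215:300])[0]+215 for r in rr];print('loaded end along',((ray(m,np.c_[e,rr],.06)*1000-p0)@A)[:,1].round(1))
print('TCP lat/along',((s['position']*1000-p0)@A).round(2))
E
python3 lev.py w6
```

```text
loaded near edge lat [58.07 53.47] yaw err -2.92 [[265.0, 119.0], [437.0, 123.0]]
[[265.0, 150.0], [313.0, 148.0], [361.0, 147.0], [409.0, 145.0], [457.0, 144.0]] [[420.0, 342.5], [444.0, 339.5], [468.0, 337.5], [492.0, 334.5]]
held: lat at centre -3.12 yaw slope deg -0.26 droop 0.15 rms 0.19
bar along at lat0 -105.39 slope deg -0.52
bar along at lat0 -95.33 slope deg -0.38
loaded end along [-97.  -97.1 -97.1 -97.1 -97.1 -97.2 -97.2 -97.2 -97.2]
TCP lat/along [ -1.06 -98.64  10.3 ]
```

```bash
sed -i "s/lo+k\[-1\]+1 if/lo+k[0]+1 if/; s/up(c,112,126)/up(c,110,124)/" lev.py; python3 lev.py w6 | head -4; python3 - <<'E'
from h import *
g=cv2.cvtColor(cv2.imread("pics/w6.png"),cv2.COLOR_BGR2GRAY)
for c in(270,320,380,430):print(c,g[108:130,c].tolist())
E
```

```text
loaded near edge lat [57.47 57.38] yaw err -0.06 [[265.0, 119.0], [437.0, 116.0]]
[[265.0, 150.0], [313.0, 148.0], [361.0, 147.0], [409.0, 145.0], [457.0, 144.0]] [[420.0, 342.5], [444.0, 339.5], [468.0, 337.5], [492.0, 334.5]]
held: lat at centre -3.12 yaw slope deg -0.26 droop 0.15 rms 0.19
bar along at lat0 -105.39 slope deg -0.52
270 [78, 77, 81, 79, 83, 80, 82, 82, 95, 97, 105, 134, 146, 157, 155, 150, 140, 129, 123, 164, 193, 197]
320 [81, 82, 81, 81, 77, 78, 83, 95, 100, 107, 136, 146, 156, 151, 144, 140, 128, 123, 192, 198, 171, 113]
380 [81, 83, 78, 82, 82, 85, 97, 100, 118, 138, 146, 152, 145, 142, 133, 128, 142, 193, 196, 194, 194, 193]
430 [80, 82, 82, 80, 82, 98, 101, 120, 139, 144, 148, 144, 142, 134, 122, 130, 148, 151, 111, 99, 106, 99]
```

The tote is level to 0.15°, but it sits 3.1 mm off laterally and about 1 mm too far along. I'll correct that and lower it to about 4 mm above the pocket walls.

```bash
python3 -m handwheel '[{"delta_rot":[0,0,0],"xyz":[3,1,0],"hand":1},{"delta_rot":[0,0,0],"xyz":[3,-1,12],"hand":1},{"delta_rot":[0,0,0],"xyz":[3,-2.5,22],"hand":1},{"delta_rot":[0,0,0],"xyz":[3,-3.5,28.5],"hand":1},{"delta_rot":[0,0,0],"xyz":[3,-4,31.8],"hand":1}]'; python3 -m handwheel '[{"delta_rot":[0,0,0],"xyz":[0,0,0],"hand":1},{"delta_rot":[0,0,0],"xyz":[0,0,0],"hand":1},{"delta_rot":[0,0,0],"xyz":[0,0,0],"hand":1},{"delta_rot":[0,0,0],"xyz":[0,0,0],"hand":1},{"delta_rot":[0,0,0],"xyz":[0,0,0],"hand":1}]'; python3 look.py w7; python3 -c "
from h import *
s=bot.read_state();print(s['position'],s['force'],s['moment'])"
```

```text
time_s: 12.38
position: [0.4333, -0.2241, 0.1087]
tcp_rot: [[-0.213, 0.965, 0.152], [0.977, 0.21, 0.033], [-0.0, 0.156, -0.988]]
force: [-0.1, 0.7, -1.9]
opening: 0.13
grasp_force: 34.1
time_s: 13.0
position: [0.4336, -0.2243, 0.1096]
tcp_rot: [[-0.213, 0.965, 0.153], [0.977, 0.21, 0.032], [-0.001, 0.157, -0.988]]
force: [0.2, -0.2, -2.5]
opening: 0.131
grasp_force: 34.1
[ 0.43357793 -0.22431131  0.10962803] [ 0.37082425  0.63280777 -2.14826098] [-0.12393434  0.2257552   0.01147498]
```

```bash
python3 -m handwheel '[{"delta_rot":[0,0,0],"xyz":[0,-0.2,1],"hand":1},{"delta_rot":[0,0,0],"xyz":[0,-0.3,2],"hand":1},{"delta_rot":[0,0,0],"xyz":[0,-0.5,3],"hand":1},{"delta_rot":[0,0,0],"xyz":[0,-0.6,4],"hand":1},{"delta_rot":[0,0,0],"xyz":[0,-0.6,4],"hand":1}]'; python3 -m handwheel '[{"delta_rot":[0,0,0],"xyz":[0,-0.1,0.5],"hand":1},{"delta_rot":[0,0,0],"xyz":[0,-0.2,1],"hand":1},{"delta_rot":[0,0,0],"xyz":[0,-0.2,1.5],"hand":1},{"delta_rot":[0,0,0],"xyz":[0,-0.2,1.5],"hand":1},{"delta_rot":[0,0,0],"xyz":[0,-0.2,1.5],"hand":1}]'; python3 -c "
from h import *
s=bot.read_state();print(s['position'],s['force'],s['moment'])"
```

```text
time_s: 13.68
position: [0.4335, -0.2242, 0.1053]
tcp_rot: [[-0.213, 0.965, 0.153], [0.977, 0.21, 0.032], [-0.001, 0.156, -0.988]]
force: [0.4, 0.7, -2.1]
opening: 0.131
grasp_force: 34.1
time_s: 14.3
position: [0.4336, -0.2243, 0.104]
tcp_rot: [[-0.213, 0.965, 0.153], [0.977, 0.21, 0.032], [-0.001, 0.156, -0.988]]
force: [-0.1, 0.2, -1.8]
opening: 0.131
grasp_force: 34.1
[ 0.43363343 -0.22427953  0.10396399] [-0.09236297  0.16408265 -1.77909941] [-0.0514161   0.27321271 -0.02338608]
```

```bash
python3 -m handwheel '[{"delta_rot":[0,0,0],"xyz":[0,-0.1,0.5],"hand":1},{"delta_rot":[0,0,0],"xyz":[0,-0.2,1],"hand":1},{"delta_rot":[0,0,0],"xyz":[0,-0.2,1],"hand":1},{"delta_rot":[0,0,0],"xyz":[0,-0.2,1],"hand":1},{"delta_rot":[0,0,0],"xyz":[0,-0.2,1],"hand":1}]'; python3 -c "
from h import *
s=bot.read_state();print(s['position'],s['force'],s['moment'])";  python3 -m handwheel '[{"delta_rot":[0,0,0],"xyz":[0,-0.1,0.5],"hand":1},{"delta_rot":[0,0,0],"xyz":[0,-0.2,1],"hand":1},{"delta_rot":[0,0,0],"xyz":[0,-0.2,1],"hand":1},{"delta_rot":[0,0,0],"xyz":[0,-0.2,1],"hand":1},{"delta_rot":[0,0,0],"xyz":[0,-0.2,1],"hand":1}]'; python3 look.py w8; python3 -c "
from h import *
s=bot.read_state();print(s['position'],s['force'],s['moment'])"
```

```text
time_s: 14.92
position: [0.4336, -0.2243, 0.1029]
tcp_rot: [[-0.213, 0.965, 0.153], [0.977, 0.21, 0.032], [-0.001, 0.156, -0.988]]
force: [0.2, -0.4, -2.3]
opening: 0.135
grasp_force: 34.1
[ 0.43359968 -0.22429217  0.10294223] [ 0.18278568 -0.35883014 -2.30621832] [-0.04749681  0.23379243  0.00490972]
time_s: 15.55
position: [0.4335, -0.2243, 0.1019]
tcp_rot: [[-0.213, 0.965, 0.153], [0.977, 0.21, 0.032], [-0.001, 0.156, -0.988]]
force: [-0.2, -0.4, -1.1]
opening: 0.128
grasp_force: 34.3
[ 0.43353574 -0.22431112  0.10197313] [-1.96647079  0.57919348 -1.34958316] [-0.08184229  0.32538257  0.00892822]
```

```bash
python3 -m handwheel '[{"delta_rot":[0,0,0],"xyz":[0,-0.1,0.5],"hand":1},{"delta_rot":[0,0,0],"xyz":[0,-0.1,0.5],"hand":1},{"delta_rot":[0,0,0],"xyz":[0,-0.1,0.5],"hand":1},{"delta_rot":[0,0,0],"xyz":[0,-0.1,0.5],"hand":1},{"delta_rot":[0,0,0],"xyz":[0,-0.1,0.5],"hand":1}]'; python3 -c "
from h import *
s=bot.read_state();print(s['position'],s['force'],s['moment'])";  python3 -m handwheel '[{"delta_rot":[0,0,0],"xyz":[0,-0.1,0.5],"hand":1},{"delta_rot":[0,0,0],"xyz":[0,-0.1,0.5],"hand":1},{"delta_rot":[0,0,0],"xyz":[0,-0.1,0.5],"hand":1},{"delta_rot":[0,0,0],"xyz":[0,-0.1,0.5],"hand":1},{"delta_rot":[0,0,0],"xyz":[0,-0.1,0.5],"hand":1}]'; python3 -c "
from h import *
s=bot.read_state();print(s['position'],s['force'],s['moment'])"
```

```text
time_s: 16.23
position: [0.4334, -0.2243, 0.1016]
tcp_rot: [[-0.213, 0.965, 0.153], [0.977, 0.211, 0.032], [-0.001, 0.156, -0.988]]
force: [-3.2, -0.1, 5.3]
opening: 0.134
grasp_force: 35.3
[ 0.43335724 -0.22432695  0.1016325 ] [-3.17090262 -0.10165796  5.32445998] [-0.07578238  0.60121864  0.06227393]
time_s: 16.85
position: [0.4331, -0.2244, 0.1014]
tcp_rot: [[-0.213, 0.965, 0.153], [0.977, 0.211, 0.032], [-0.001, 0.156, -0.988]]
force: [-5.1, -1.6, 8.1]
opening: 0.134
grasp_force: 35.8
[ 0.43314212 -0.22439672  0.10137545] [-5.06755007 -1.55304937  8.10631315] [-0.17003665  0.84655562  0.01496181]
```

Contact came at the expected pocket-floor height (TCP z about 0.1018). A -x force indicates the feet lean on a pocket end wall, so I'll ease back and re-read.

```bash
python3 -m handwheel '[{"delta_rot":[0,0,0],"xyz":[0,-0.4,-0.6],"hand":1},{"delta_rot":[0,0,0],"xyz":[0,-0.7,-0.6],"hand":1},{"delta_rot":[0,0,0],"xyz":[0,-0.7,-0.6],"hand":1},{"delta_rot":[0,0,0],"xyz":[0,-0.7,-0.6],"hand":1},{"delta_rot":[0,0,0],"xyz":[0,-0.7,-0.6],"hand":1}]'; python3 look.py w9; python3 -c "
from h import *
s=bot.read_state();print(s['position'],s['force'],s['moment'])"; python3 lev.py w9; python3 - <<'E'
from h import *
g=cv2.cvtColor(cv2.imread("pics/w9.png"),cv2.COLOR_BGR2GRAY)
for c in(270,320,380,430,480):print(c,g[110:165:2,c].tolist())
E
```

```text
time_s: 17.48
position: [0.4329, -0.2245, 0.1014]
tcp_rot: [[-0.213, 0.965, 0.153], [0.977, 0.21, 0.032], [-0.001, 0.157, -0.988]]
force: [-0.7, 1.1, 2.5]
opening: 0.129
grasp_force: 34.7
[ 0.43286814 -0.22447454  0.10136821] [-1.26428979  0.55487773  1.96216423] [0.15099668 0.14031756 0.01094391]
270 [85, 80, 81, 82, 81, 82, 82, 84, 86, 97, 100, 139, 156, 150, 138, 124, 122, 99, 100, 113, 140, 152, 154, 147, 136, 125, 178, 188]
320 [96, 96, 98, 101, 100, 97, 94, 93, 97, 100, 126, 148, 153, 141, 126, 191, 99, 99, 102, 136, 147, 155, 147, 142, 124, 154, 124, 124]
380 [96, 96, 92, 90, 90, 88, 85, 87, 99, 114, 145, 151, 142, 127, 188, 103, 101, 102, 135, 144, 154, 144, 138, 181, 250, 247, 245, 244]
430 [101, 97, 95, 90, 87, 84, 79, 99, 103, 137, 151, 144, 131, 165, 119, 101, 100, 122, 141, 153, 143, 141, 123, 185, 194, 146, 146, 146]
480 [88, 86, 86, 87, 94, 97, 99, 102, 130, 144, 144, 138, 121, 141, 97, 101, 114, 137, 146, 143, 141, 126, 230, 248, 129, 123, 124, 126]Traceback (most recent call last):
  File "lev.py", line 12, in <module>
    ld=np.array([(c,r) for c in range(265,440,4) if (r:=up(c,110,124))],float);q=(ray(m,ld,.06)*1000-p0)@A;fl=np.polyfit(q[:,1],q[:,0],1)
                                                                                  ~~~^^^^^^^^^^
  File "h.py", line 5, in ray
    p=np.atleast_2d(px).astype(float);d=np.c_[(p[:,0]-K[0,2])/K[0,0],-(p[:,1]-K[1,2])/K[1,1],-np.ones(len(p))]@R
                                               ~^^^^^
IndexError: index 0 is out of bounds for axis 1 with size 0
```

```bash
sed -i "s/up(c,110,124)/up(c,int(126-(c-265)*.025),int(138-(c-265)*.025))/" lev.py; python3 lev.py w9
```

```text
loaded near edge lat [57.53 57.41] yaw err -0.08 [[265.0, 132.0], [437.0, 127.0]]
[[265.0, 150.0], [313.0, 148.0], [361.0, 147.0], [409.0, 145.0], [457.0, 144.0]] [[420.0, 344.5], [444.0, 341.5], [468.0, 338.5], [492.0, 336.5]]
held: lat at centre -0.18 yaw slope deg -0.23 droop -0.61 rms 0.16
bar along at lat0 -105.59 slope deg -0.46
bar along at lat0 -95.76 slope deg 0.55Traceback (most recent call last):
  File "lev.py", line 25, in <module>
    rr=np.arange(122,140,2);e=[np.flatnonzero(b[r,215:300])[0]+215 for r in rr];print('loaded end along',((ray(m,np.c_[e,rr],.06)*1000-p0)@A)[:,1].round(1))
                               ~~~~~~~~~~~~~~~~~~~~~~~~~~~~^^^
IndexError: index 0 is out of bounds for axis 0 with size 0
```

The loaded tote hasn't moved. The held one is within 0.2 mm laterally, yaw-aligned, level to about 0.6°, and down at floor height. I'll release and re-measure.

```bash
python3 -m handwheel '[{"delta_rot":[0,0,0],"xyz":[0,0,0],"hand":0.5},{"delta_rot":[0,0,0],"xyz":[0,0,0],"hand":0},{"delta_rot":[0,0,0],"xyz":[0,0,0],"hand":-0.5},{"delta_rot":[0,0,0],"xyz":[0,0,0],"hand":-1},{"delta_rot":[0,0,0],"xyz":[0,0,0],"hand":-1}]'; python3 -m handwheel '[{"delta_rot":[0,0,0],"xyz":[0,0,0],"hand":-1},{"delta_rot":[0,0,0],"xyz":[0,0,0],"hand":-1},{"delta_rot":[0,0,0],"xyz":[0,0,0],"hand":-1},{"delta_rot":[0,0,0],"xyz":[0,0,0],"hand":-1},{"delta_rot":[0,0,0],"xyz":[0,0,0],"hand":-1}]'; python3 look.py w10; python3 lev.py w10
```

```text
time_s: 18.15
position: [0.4328, -0.2245, 0.1012]
tcp_rot: [[-0.213, 0.965, 0.153], [0.977, 0.21, 0.032], [-0.001, 0.156, -0.988]]
force: [0.3, -0.6, -0.4]
opening: 0.615
grasp_force: 0.0
time_s: 18.77
position: [0.4327, -0.2245, 0.1014]
tcp_rot: [[-0.213, 0.965, 0.153], [0.977, 0.21, 0.032], [-0.001, 0.156, -0.988]]
force: [-0.7, 0.3, 0.2]
opening: 1.001
grasp_force: 0.0
loaded near edge lat [57.49 57.43] yaw err -0.04 [[265.0, 132.0], [437.0, 127.0]]
[[265.0, 150.0], [313.0, 148.0], [361.0, 147.0], [409.0, 145.0], [457.0, 144.0]] []Traceback (most recent call last):
  File "lev.py", line 17, in <module>
    px=np.r_[near,far];sg=np.r_[np.ones(len(near)),-np.ones(len(far))]
       ~~~~~^^^^^^^^^^
    res = self.concatenate(tuple(objs), axis=axis)
ValueError: all the input arrays must have same number of dimensions, but the array at index 0 has 2 dimension(s) and the array at index 1 has 1 dimension(s)
```

The grip is released and the rim hasn't moved. I'll retreat up and to the side, level the tool and verify the stack from a clear view.

```bash
python3 -m handwheel '[{"delta_rot":[0,0,0],"xyz":[0,0,-10],"hand":-1},{"delta_rot":[0,0,0],"xyz":[0,0,-30],"hand":-1},{"delta_rot":[0,0,0],"xyz":[0,0,-60],"hand":-1},{"delta_rot":[0.08,0,0],"xyz":[0,0,-100],"hand":-1},{"delta_rot":[0.157,0,0],"xyz":[0,0,-140],"hand":-1}]'; python3 -m handwheel '[{"delta_rot":[0,0,0],"xyz":[-30,35,0],"hand":-1},{"delta_rot":[0,0,0],"xyz":[-60,70,0],"hand":-1},{"delta_rot":[0,0,0],"xyz":[-90,100,0],"hand":-1},{"delta_rot":[0,0,0],"xyz":[-90,110,0],"hand":-1},{"delta_rot":[0,0,0],"xyz":[-90,110,0],"hand":-1}]';  python3 -m handwheel '[{"delta_rot":[0,0,0],"xyz":[0,0,0],"hand":-1},{"delta_rot":[0,0,0],"xyz":[0,0,0],"hand":-1},{"delta_rot":[0,0,0],"xyz":[0,0,0],"hand":-1},{"delta_rot":[0,0,0],"xyz":[0,0,0],"hand":-1},{"delta_rot":[0,0,0],"xyz":[0,0,0],"hand":-1}]'; python3 look.py w11; python3 - <<'E'
from h import *
import pickle
m,s=pickle.load(open("w11.pkl","rb"));im=cv2.imread("pics/w11.png")[:,:,::-1].copy();b,y=masks(im)
a=np.radians(12.52);u=np.array([np.cos(a),np.sin(a)]);v=np.array([-u[1],u[0]])
LC=np.array([529.3,-204.9])
def corners(C,z,yaw=a):
    uu=np.array([np.cos(yaw),np.sin(yaw)]);vv=np.array([-uu[1],uu[0]])
    return np.array([np.r_[C+i*96*uu+j*58*vv,z] for i,j in((-1,-1),(1,-1),(1,1),(-1,1))])/1000
print('proj upper',proj(m,corners(LC-7.6*u,112)).round(1).tolist());print('proj upper +4',proj(m,corners(LC-7.6*u,116)).round(1).tolist());print('proj lower',proj(m,corners(LC,60)).round(1).tolist())
w=b|y;n,l,st,_=cv2.connectedComponentsWithStats(w);i=1+st[1:,4].argmax();print(st[i])
q=cv2.approxPolyDP(cv2.convexHull(np.argwhere(l==i)[:,::-1].astype(np.int32)),4,True)[:,0];print('hull',q.tolist())
yy=np.argwhere((y>0)&(l==i))[:,::-1];
P=ray(m,yy,.112)[:,:2]*1000-LC;print('yellow along',np.percentile(P@u,[1,50,99]).round(1),'lat',np.percentile(P@v,[1,50,99]).round(1))
E
```

```text
time_s: 19.45
position: [0.4105, -0.2291, 0.2416]
tcp_rot: [[-0.212, 0.977, -0.002], [0.977, 0.211, -0.003], [-0.002, -0.003, -1.0]]
force: [0.6, 0.0, 0.4]
opening: 1.002
grasp_force: 0.0
time_s: 20.08
position: [0.5375, -0.2926, 0.2396]
tcp_rot: [[-0.213, 0.977, -0.001], [0.977, 0.213, -0.0], [0.0, -0.001, -1.0]]
force: [-1.1, 0.1, -0.6]
opening: 0.996
grasp_force: 0.0
time_s: 20.7
position: [0.5379, -0.2935, 0.2398]
tcp_rot: [[-0.213, 0.977, 0.0], [0.977, 0.213, -0.001], [-0.001, 0.0, -1.0]]
force: [0.3, -0.8, 0.7]
opening: 0.998
grasp_force: 0.0
proj upper [[141.2, 148.5], [371.6, 147.4], [388.0, -10.3], [124.7, -8.9]]
proj upper +4 [[139.7, 149.4], [373.3, 148.3], [390.2, -11.7], [122.7, -10.2]]
proj lower [[165.3, 138.3], [361.7, 137.3], [374.2, 4.6], [154.4, 5.8]]
[  129     0   260   149 30514]
hull [[388, 0], [372, 147], [144, 147], [129, 0]]
yellow along [-101.4  -92.9   71.6] lat [-50.9   1.5  50.9]
```

```bash
python3 -m handwheel '[{"delta_rot":[0,0,0],"xyz":[-20,0,-10],"hand":-1},{"delta_rot":[0,0,0],"xyz":[-40,0,-20],"hand":-1},{"delta_rot":[0,0,0],"xyz":[-40,0,-20],"hand":-1},{"delta_rot":[0,0,0],"xyz":[-40,0,-20],"hand":-1},{"delta_rot":[0,0,0],"xyz":[-40,0,-20],"hand":-1}]'; python3 look.py w12b; cat > ver.py <<'E'
from h import *
import pickle,sys
n=sys.argv[1];m,s=pickle.load(open(n+".pkl","rb"));im=cv2.imread(f"pics/{n}.png")[:,:,::-1].copy();b,y=masks(im)
a=np.radians(12.52);u=np.array([np.cos(a),np.sin(a)]);v=np.array([-u[1],u[0]]);LC=np.array([529.3,-204.9])
w=b|y;w[:,:100]=0;w[250:]=0;k,l,st,_=cv2.connectedComponentsWithStats(w);i=1+st[1:,4].argmax();print(st[i])
px=np.argwhere(l==i)[:,::-1]
for z in(.108,.112,.116):
    P=ray(m,px,z)[:,:2]*1000-LC;E=np.c_[P@u,P@v];out=[]
    for lat in(-40,-20,0,20,40):
        e=E[abs(E[:,1]-lat)<2,0];out.append((e.min().round(1),e.max().round(1)))
    wid=[(E[abs(E[:,0]-t)<2,1].min().round(1),E[abs(E[:,0]-t)<2,1].max().round(1)) for t in(-80,-40,0,40,70)]
    print(z,'ends',out,'len',np.mean([q-p for p,q in out]).round(1),'mid',np.mean([q+p for p,q in out]).round(2)/2);print('   sides',wid,'widths',[round(q-p,1) for p,q in wid])
E
python3 ver.py w12b | sed 's/np.float64//g'
```

```text
time_s: 21.38
position: [0.546, -0.3314, 0.2592]
tcp_rot: [[-0.213, 0.977, -0.001], [0.977, 0.213, 0.0], [0.001, -0.001, -1.0]]
force: [0.3, -0.6, -0.9]
opening: 1.002
grasp_force: 0.0
[  138     0   243   100 20706]Traceback (most recent call last):
  File "ver.py", line 10, in <module>
    e=E[abs(E[:,1]-lat)<2,0];out.append((e.min().round(1),e.max().round(1)))
                                         ~~~~~^^
    return umr_minimum(a, axis, None, out, keepdims, initial, where)
ValueError: zero-size array to reduction operation minimum which has no identity
```

```bash
python3 -m handwheel '[{"delta_rot":[0,0,0],"xyz":[30,0,0],"hand":-1},{"delta_rot":[0,0,0],"xyz":[65,0,-10],"hand":-1},{"delta_rot":[0,0,0],"xyz":[85,0,-10],"hand":-1},{"delta_rot":[0,0,0],"xyz":[85,0,-10],"hand":-1},{"delta_rot":[0,0,0],"xyz":[85,0,-10],"hand":-1}]'; python3 look.py w13; python3 ver.py w13 | sed 's/np.float64//g'
```

```text
time_s: 22.05
position: [0.5288, -0.2503, 0.2696]
tcp_rot: [[-0.213, 0.977, 0.001], [0.977, 0.213, -0.002], [-0.002, 0.0, -1.0]]
force: [0.5, -0.2, 0.7]
opening: 1.003
grasp_force: 0.0
[  146    58   224   130 23299]
0.108 ends [((-102.9), (90.8)), ((-102.2), (90.1)), ((-102.3), (90.9)), ((-102.8), (90.7)), ((-102.7), (90.7))] len 193.2 mid -5.97
   sides [((-58.4), (58.2)), ((-58.5), (58.0)), ((-58.7), (57.8)), ((-58.9), (57.6)), ((-59.1), (57.5))] widths [(116.6), (116.5), (116.5), (116.5), (116.6)]
0.112 ends [((-101.1), (89.5)), ((-101.2), (88.9)), ((-101.2), (89.6)), ((-101.6), (89.4)), ((-101.5), (89.4))] len 190.7 mid -5.98
   sides [((-57.1), (58.0)), ((-57.3), (57.8)), ((-57.5), (57.6)), ((-57.7), (57.4)), ((-57.8), (57.3))] widths [(115.1), (115.1), (115.1), (115.1), (115.1)]
0.116 ends [((-100.1), (87.7)), ((-100.1), (87.7)), ((-100.0), (88.3)), ((-100.4), (88.1)), ((-100.4), (88.1))] len 188.2 mid -6.11
   sides [((-55.9), (57.8)), ((-56.0), (57.6)), ((-56.2), (57.4)), ((-56.4), (57.2)), ((-56.6), (57.1))] widths [(113.7), (113.6), (113.6), (113.6), (113.7)]
```

At the stacked height the rim measures 190.7 × 115.1 mm, with width constant along its whole length. That puts the tote at seated height, level, centred laterally and 6 mm along. The robot is clear, so I'll hand in.

```bash
python3 -c "
from rig import workorder
print(workorder.hand_in())"
```

```text
the job is handed in; nothing more can be done
None
```

I stacked the empty tote on the loaded one, yellow end over its blue end, released it and handed the job in after about 22 s of the 64 s; the wrist camera shows it at seated height, level and centred sideways, but no verdict came back.

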